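# Clamp a boot heel in the cam-lever jig

## Robot

A 6-joint arm with a two-finger parallel gripper is mounted at the origin on the work surface. World frame = base frame: x ahead of the robot, y to its left, z up, the work surface at z = 0. Lengths are in m, angles in rad, forces in N, time in s.
With the tool pointing down it reaches from about 0.35 to 0.8 m from the base axis. Payload 7.3 kg.
Tool frame: the origin (TCP) lies on the front face of the gripper's body, between the roots of the fingers; the fingertips stand 73 mm ahead of it and the grasp point (between the pads) lies 54 mm ahead of it; z points along the fingers, y is the direction in which the jaws open and shut (so a half turn about z gives the same grasp; the last joint's range is limited). The gripper opens to 85 mm and grips with 20 to 120 N. Pads are 22 mm wide; open, the fingers measure 114 mm over their backs; the gripper's body (76 mm by 85 mm) begins 54 mm behind the grasp point. The pads swing forward as they close: fully open they stand 13 mm farther back than shut.
Start: joints at [-1.454, 0.342, 1.524, -0, 1.275, -0.146], TCP at [0.136, -0.507, 0.304] pointing down, gripper open.
Joint ranges: [-2.53, 2.53], [-0.77, 2.02], [0.04, 2.7], [-1, 4.14], [0.28, 2.66], [-3.11, 3.11]. Speed limits (rad/s): [2.57, 2.57, 3.14, 3.14, 3.14, 3.14].

## Interface

Orientations are given as a unit quaternion [w, x, y, z].
In Python, from bench import manip gives the robot as it stands. The module is installed in compiled form; this text tells all that it offers.
- The arm moves only by the tool move_arm, never from a script. Its argument "increments" is a list of rows, each a list of 5 numbers: the shift along the world's x, y, z as a fraction of full scale, then the turn about the world's z as a fraction of full scale, then the finger opening in mm, from 0 to 85.4. A call has 1 to 20 rows; each row is the pose to reach, as a shift and turn from the pose measured when the call began; what a row does not reach only later rows make up. Full scale, the value 1, is 200 mm for a shift and 120 degrees for a turn. A row lasts 1/10 s, in which the tool goes at most 50 mm and 8.59 degrees, less where a joint would pass 70% of its speed; a pose out of reach is approached as far as the arm can. A call with a number of a shift or a turn outside -1 to 1 is refused whole. A call with a gripper value outside its range is refused whole. The fingers move at their own pace and stop on an object; "newtons" is the grip in N (left out, the last holds). Time passes only in rows, so rows that repeat a pose let the fingers close. It gives the time, the measured TCP pose, the force and the opening at its end, in the units of the state.
- manip.sense(): the state, without advancing time (a new reading comes with each control period).
- manip.grab_frame(name): name is "scene" or "side" or "wrist"; returns a dict with "pixels" (384x512x3 uint8, red, green, blue), "intrinsics" (3x3 intrinsics, pixels), "R" (3x3) and "t" (3): a world point X has camera coordinates R X + t; the wrist camera has in their place "mount" (4x4, takes a point from camera to tool coordinates, whose origin is the TCP and whose axes are the flange's). Camera axes: x right, y down, z forward; pixel columns grow to the right and rows downward; lengths in m; the calibration is good to about 2 mm. A picture is of the moment at which its call begins: read the wrist's pose just before it. There is no depth.
- manip.job_done(): hands the job in, once; it reports no verdict.
The state is a dict: "time_s": time; "q": joint angles; "dq": joint speeds; "joint_efforts": joint torques, N m; "eef_pos": TCP position; "tool_rot": TCP orientation; "ft_force": force on the tool from outside, world axes, zero at the start; "wrist_torque": the same for the moment, N m; "width": opening from 0.0 (shut) to 1.0 (fully open).
Only numpy, scipy, OpenCV 4.12 (cv2) and the standard library are available. Lean on these libraries where they do the work, as an engineer would, in place of code of your own. Each camera call takes 0.05 s, during which the arm holds its last target. There are 200 camera calls.

## Task

Put the tan heel into the red jig, standing as it is with its flat front towards the brass end stop, and push it along the channel, gently but firmly, until it is fully home against the stop, whose setting you must feel for and not shift by force. Then flip the yellow cam lever over with a careful push near its end, until it snaps past centre and clamps the heel between the steel jaws. Leave the other heels alone, and let go of everything.

Things in the scene. Friction and masses are not known exactly. Their poses are not given: they have to be found in the camera images.
- heel_center (a point): Centre, half-way up, of the loose tan leather boot heel (dark rubber layer at the bottom): 63 mm long (x), 46 wide (y), 40 tall, about 0.15 kg, D-shaped from above. The flat front is the +x end, 31.5 mm from the centre; the back is rounded, radius 23 mm; the long sides are flat and parallel. It stands upright on the marble slab, whose top is 30 mm above the work surface.
- heel_breast (a point): Centre of the flat front face of the tan heel (half-way up), x pointing out of the face.
- heel: The tan heel itself; origin at the centre of its underside, axes as heel_center.
- heel_black_center (a point): Centre of the loose black heel, of the same size and shape: not to be moved.
- heel_oxblood_center (a point): Centre of the loose dark red heel, of the same size and shape: not to be moved.
- seat (a point): Point on the channel floor of the red jig: top of its 12 mm plate, 42 mm above the work surface. The jig is fixed to the slab. x runs along the channel towards the end stop, y from the lever side to the fixed jaw, z up. The fixed steel jaw is 18 mm tall, its inner face at y = +23 mm, from x = -40 to +36 mm, 14 mm thick.
- channel (a point): Middle of the open channel on its floor, 5 mm to the jig's -y from seat; axes as the jig. Lever open, the jaws stand 56 mm apart, so the heel has 10 mm of play across. The channel is open at its -x end and above.
- jaw: Moving steel jaw, 56 mm long (x), 12 thick, 18 tall. Origin at the centre of its inner face, at its lower edge; axes as the jig, y points into the channel. With the lever open its face is at y = -33 mm from seat. As the lever shuts it moves to +y, pushes the heel against the fixed jaw and holds it by a spring with about 15 to 20 N.
- stop (a joint): Travel of the touch plate (brass, 44 mm wide, 22 tall, 6 thick, on the channel floor, facing the jig's -x, square to it) on the end stop: 0 out, 0.004 m when a heel is home; under 0.5 N moves it so far, then a stiff buffer gives 1 mm per 2 N. Its setting differs each time and is not reported: a heel that is home has its front 28 to 52 mm along x from seat. Feel for it; over 18 N shifts it.
- pivot (a point): Vertical axis of the cam lever at mid-height of its bar, 66.5 mm above the work surface, 115 mm to the jig's -y from seat. Its axes turn with the lever: the bar runs out along its own -y. The hub is 38 mm across.
- grip (a point): Centre of the lever's yellow grip, 85 mm from the pivot; axes turn with the lever, bar along y. The grip is 52 mm long (58 to 110 mm from the pivot), 15 wide, 15 tall, its top 74 mm and its underside 59 mm above the work surface; the jig's plate or the slab lies below it at 42 or 30 mm.
- lever (a joint): Cam lever angle, rad: 0 open (bar to the jig's -y), grows clockwise seen from above, 1.6 shut (bar to the jig's -x, beside a black rubber post). It swings level. Resistance peaks at 0.6 to 0.9 (about 13 N at 90 mm from the pivot, more nearer in); centre is at about 1.25, then it snaps by itself to 1.6 and stays. Let go before centre it springs back. Over 24 N is misuse.

How it is judged:
By the outcome, as a careful person would: the job done as asked, in the order asked, and still so for the second after the job is handed in, with the robot touching nothing.
It also fails if it takes over 64 s, if anything falls off the work surface, if the arm or the gripper's body presses on something with over 40 N, if the wrist force passes 120 N, or if a joint passes its speed limit or range.

## Working session

There is one attempt and no reset: what is moved stays moved. The work goes in short steps, Python scripts to look and compute and a tool call to move; the robot and the scene stay as the last step left them, time stands still between calls to the robot, and variables do not carry over. Pictures are saved under pics/ and viewed, about 8 in all and at most 12, crops included, and the job is handed in when it is done.

Besides the shell and the picture viewer there is one more tool, called after ">>>" by a JSON object that holds its "op" and its "data". move_arm: Moves the arm, as the interface text tells. Its arguments: {"type":"object","properties":{"increments":{"type":"array"},"newtons":{"type":"number"}},"required":["increments"]}

```bash
mkdir -p pics
python3 - <<'E'
from bench import manip
import cv2,numpy as np,pickle
s=manip.sense();print(s)
for n in("scene","side","wrist"):
    f=manip.grab_frame(n);pickle.dump(f,open(n+".pkl","wb"))
    cv2.imwrite(f"pics/{n}0.png",f["pixels"][:,:,::-1])
    print(n,{k:np.round(v,4).tolist() for k,v in f.items() if k!="pixels"})
E
```

```text
{'time_s': 0.0, 'q': array([-1.45401182e+00,  3.42717851e-01,  1.52502604e+00, -9.09062837e-06,
        1.27539460e+00, -1.46025493e-01]), 'dq': array([-1.96020991e-03, -1.74994111e-03,  8.78124533e-04,  8.38235591e-05,
        1.02799669e-03,  8.80274546e-04]), 'joint_efforts': array([ 2.41255555e-03, -4.33669710e+01, -2.46012086e+01,  5.81979930e-05,
        7.79636786e-03, -1.80629826e-05]), 'eef_pos': array([ 0.13636446, -0.50667779,  0.30322525]), 'tool_rot': array([-7.72899869e-04,  9.91378309e-01,  1.31028435e-01,  6.95310687e-06]), 'ft_force': array([-0.2711234 , -0.05031539,  1.09533881]), 'wrist_torque': array([ 0.01134614, -0.02714569,  0.04878523]), 'width': 1.0016567986643792}
scene {'intrinsics': [[393.1437, 0.0, 255.275], [0.0, 393.1437, 192.0899], [0.0, 0.0, 1.0]], 'R': [[-0.3063, 0.9519, -0.005], [0.603, 0.19, -0.7748], [-0.7366, -0.2403, -0.6322]], 't': [0.1563, -0.2675, 1.2789]}
side {'intrinsics': [[497.8969, 0.0, 257.9982], [0.0, 497.8969, 193.2681], [0.0, 0.0, 1.0]], 'R': [[0.982, -0.1883, 0.0109], [-0.1033, -0.5855, -0.804], [0.1578, 0.7885, -0.5945]], 't': [-0.5206, 0.141, 1.0785]}
wrist {'intrinsics': [[290.1485, 0.0, 256.9947], [0.0, 290.1485, 190.2681], [0.0, 0.0, 1.0]], 'mount': [[-0.0008, -0.9559, -0.2936, 0.0745], [1.0, -0.0009, 0.0002, 0.0003], [-0.0005, -0.2936, 0.9559, -0.0695], [0.0, 0.0, 0.0, 1.0]]}
```

View pics/scene0.png

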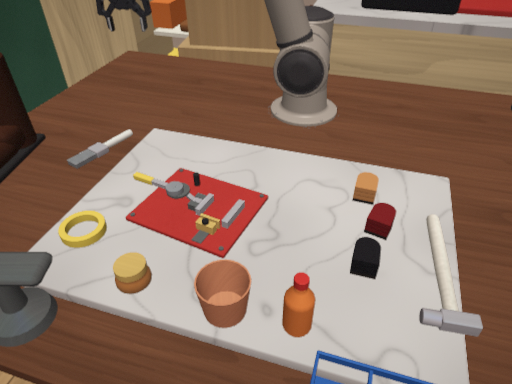

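View pics/side0.png

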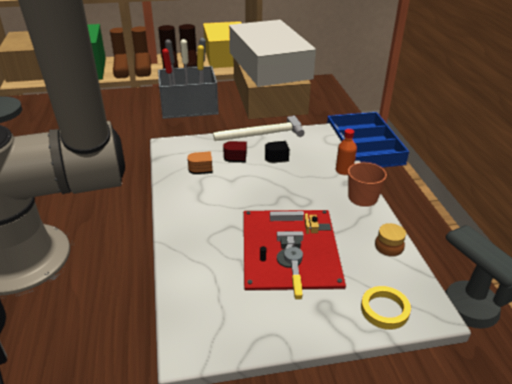

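The scene view shows the tan heel near (366,187), dark red at (380,220), black at (366,257), and the jig around (200,208) with the lever open at (145,178). The side view shows the tan heel at (200,162) and the jig at (292,248), with the stop at (313,222).

```bash
cat > h.py <<'E'
import numpy as np,cv2,pickle
def ray(f,px,z):
    K,R,t=(np.array(f[k]) for k in("intrinsics","R","t"))
    d=R.T@np.linalg.solve(K,[px[0],px[1],1.]);c=-R.T@t
    return c+d*(z-c[2])/d[2]
def tri(f,a,g,b):
    A=[];y=[]
    for h,p in((f,a),(g,b)):
        P=np.array(h["intrinsics"])@np.c_[h["R"],h["t"]]
        for i in(0,1):
            r=p[i]*P[2]-P[i];A.append(r[:3]);y.append(-r[3])
    return np.linalg.lstsq(np.array(A),np.array(y),rcond=None)[0]
def mask(f,lo,hi):
    return cv2.inRange(cv2.cvtColor(f["pixels"],cv2.COLOR_RGB2HSV),np.array(lo),np.array(hi))
def wristcam(f,s):
    w,x,y,z=s["tool_rot"]
    from scipy.spatial.transform import Rotation as Ro
    Rt=Ro.from_quat([x,y,z,w]).as_matrix();M=np.array(f["mount"])
    Rc=Rt@M[:3,:3];c=s["eef_pos"]+Rt@M[:3,3]
    return dict(f,R=Rc.T,t=-Rc.T@c)
E
python3 - <<'E'
from h import *
for n,roi in(("scene",(120,160,160,100)),("side",(230,200,130,100))):
    f=pickle.load(open(n+".pkl","rb"))
    m=mask(f,(0,200,120),(4,255,255))|mask(f,(174,200,120),(180,255,255))
    x,y,w,h=roi;mm=np.zeros_like(m);mm[y:y+h,x:x+w]=m[y:y+h,x:x+w]
    c=max(cv2.findContours(mm,0,2)[0],key=cv2.contourArea);q=cv2.approxPolyDP(cv2.convexHull(c),6,True)[:,0]
    P=[ray(f,p,.042)[:2] for p in q]
    print(n,q.tolist(),np.round(P,4).tolist())
    r=cv2.minAreaRect((np.array([ray(f,p,.042)[:2] for p in c[:,0]])*1000).astype(np.float32));print(r)
    # heel tan
    m=mask(f,(5,120,90),(20,255,255));x,y,w,h=dict(scene=(345,165,40,45),side=(180,145,40,35))[n]
    mm=np.zeros_like(m);mm[y:y+h,x:x+w]=m[y:y+h,x:x+w]
    c=max(cv2.findContours(mm,0,2)[0],key=cv2.contourArea);print("tan",cv2.boundingRect(c),cv2.contourArea(c))
    print(np.round(ray(f,(x+w/2,y+h/2),.05),3))
    m=mask(f,(22,150,120),(32,255,255));x,y,w,h=dict(scene=(125,165,45,25),side=(285,260,30,40))[n]
    mm=np.zeros_like(m);mm[y:y+h,x:x+w]=m[y:y+h,x:x+w]
    M=cv2.moments(mm,True);print("grip",np.round(ray(f,(M["m10"]/M["m00"],M["m01"]/M["m00"]),.068),4))
    x,y,w,h=dict(scene=(120,160,280,120),side=(170,130,180,180))[n]
    crops=[cv2.resize(f["pixels"][y0:y0+60,x0:x0+80],(640,480),interpolation=2) for x0,y0 in [dict(scene=(330,160),side=(160,130))[n]]]
    c2=cv2.resize(f["pixels"][y:y+h,x:x+w],None,fx=2,fy=2)
    cv2.imwrite(f"pics/{n}c.png",crops[0][:,:,::-1])
a=cv2.imread("pics/scenec.png");b=cv2.imread("pics/sidec.png")
cv2.imwrite("pics/heels.png",cv2.resize(np.hstack([a,b]),(800,300)))
E
```

```text
Traceback (most recent call last):
ValueError: max() iterable argument is empty
```

```bash
cat > m.py <<'E'
from h import *
import sys
for n,roi in(("scene",(120,160,160,100)),("side",(230,200,130,100))):
    f=pickle.load(open(n+".pkl","rb"))
    hsv=cv2.cvtColor(f["pixels"],cv2.COLOR_RGB2HSV)
    if n=="scene": print("hsv",hsv[185,230],hsv[187,366],hsv[177,140], f["pixels"][185,230],f["pixels"].dtype)
    m=mask(f,(0,170,60),(6,255,255))|mask(f,(172,170,60),(180,255,255))
    def roi_(m,x,y,w,h):
        mm=np.zeros_like(m);mm[y:y+h,x:x+w]=m[y:y+h,x:x+w];return mm
    c=max(cv2.findContours(roi_(m,*roi),0,2)[0],key=cv2.contourArea);q=cv2.approxPolyDP(cv2.convexHull(c),6,True)[:,0]
    print(n,q.tolist(),np.round([ray(f,p,.042)[:2] for p in q],4).tolist())
    print(cv2.minAreaRect((np.array([ray(f,p,.042)[:2] for p in c[:,0]])*1000).astype(np.float32)))
    mm=roi_(mask(f,(7,100,60),(20,255,255)),*dict(scene=(345,165,40,40),side=(180,145,40,35))[n])
    c=max(cv2.findContours(mm,0,2)[0],key=cv2.contourArea);b=cv2.boundingRect(c);print("tan",b,cv2.contourArea(c),np.round(ray(f,(b[0]+b[2]/2,b[1]+b[3]/2),.052),3))
    mm=roi_(mask(f,(21,130,100),(34,255,255)),*dict(scene=(125,165,45,25),side=(285,260,30,40))[n])
    M=cv2.moments(mm,True);print("grip",M["m00"],np.round(ray(f,(M["m10"]/M["m00"],M["m01"]/M["m00"]),.069),4))
    x0,y0=dict(scene=(330,160),side=(160,125))[n]
    cv2.imwrite(f"pics/{n}c.png",cv2.resize(f["pixels"][y0:y0+60,x0:x0+80],(400,300),interpolation=2)[:,:,::-1])
a=cv2.imread("pics/scenec.png");b=cv2.imread("pics/sidec.png")
cv2.imwrite("pics/heels.png",np.hstack([a,b]))
E
python3 m.py
```

```text
hsv [  1 183 187] [ 15 144 204] [ 24 155 219] [187  59  53] uint8
scene [[126, 217], [178, 170], [266, 195], [223, 256]] [[0.6587, -0.2367], [0.4744, -0.2081], [0.5013, 0.0225], [0.6978, -0.0032]]
((582.525390625, -105.18048095703125), (238.48414611816406, 200.8546600341797), 80.99252319335938)
tan (353, 173, 25, 30) 524.0 [0.422 0.231 0.052]
grip 123.0 [ 0.5577 -0.2504  0.069 ]
side [[244, 212], [331, 227], [344, 287], [245, 288]] [[0.5008, 0.0209], [0.6827, -0.0657], [0.653, -0.2425], [0.4637, -0.2108]]
((578.0045166015625, -109.27935791015625), (240.3856964111328, 194.8979034423828), 81.00576782226562)
tan (188, 151, 24, 21) 403.0 [0.421 0.237 0.052]
grip 181.0 [ 0.556  -0.2486  0.069 ]
```

View pics/heels.png

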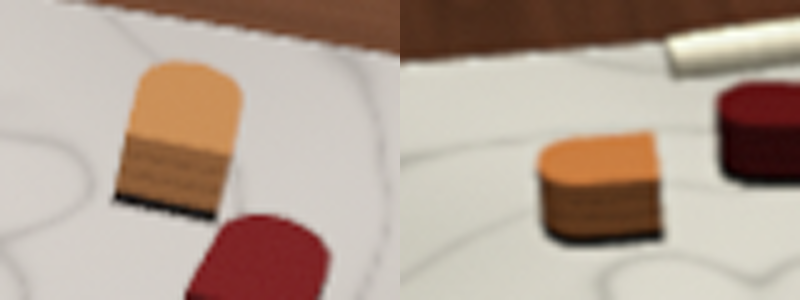

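>>> {"op": "move_arm", "data": {"increments": [[1, 0.93, 0, -0.2, 85], [1, 0.93, 0, -0.2, 85], [1, 0.93, 0, -0.2, 85], [1, 0.93, 0, -0.2, 85], [1, 0.93, 0, -0.2, 85], [1, 0.93, 0, -0.2, 85]]}}

```text
time_s: 0.75
eef_pos: [0.338, -0.3183, 0.3033]
tool_rot: [-0.001, 0.997, -0.077, 0.0]
ft_force: [1.0, 0.1, -0.2]
width: 0.995
```

>>> {"op": "move_arm", "data": {"increments": [[1, 0.93, 0, 0, 85], [1, 0.93, 0, 0, 85], [1, 0.93, 0, 0, 85], [1, 0.93, 0, 0, 85], [1, 0.93, 0, 0, 85], [1, 0.93, 0, 0, 85], [1, 0.93, 0, 0, 85]]}}

```text
time_s: 1.45
eef_pos: [0.5397, -0.1296, 0.3026]
tool_rot: [-0.001, 0.997, -0.075, 0.0]
ft_force: [0.1, -0.6, 0.8]
width: 0.991
```

Run:
```python
from h import *
from bench import manip
f=pickle.load(open("scene.pkl","rb"))
a,b=ray(f,(355.4,186.6),.07),ray(f,(376,191.4),.07);print("front edge",a,b,np.linalg.norm(a-b),"yaw",np.degrees(np.arctan2((b-a)[1],(b-a)[0]))-90)
s=manip.sense();f=manip.grab_frame("wrist");f=wristcam(f,s);pickle.dump(f,open("w1.pkl","wb"))
print(s["time_s"],s["eef_pos"],s["tool_rot"])
cv2.imwrite("pics/w1.png",f["pixels"][:,:,::-1])
```

```text
front edge [0.44795259 0.20889517 0.07      ] [0.45145335 0.25281788 0.07      ] 0.044061995903547174 yaw -4.556992492134341
1.45 [ 0.53974006 -0.12964708  0.30259905] [-1.36867341e-03  9.97179962e-01 -7.50349348e-02  8.85938029e-05]
```

View pics/w1.png

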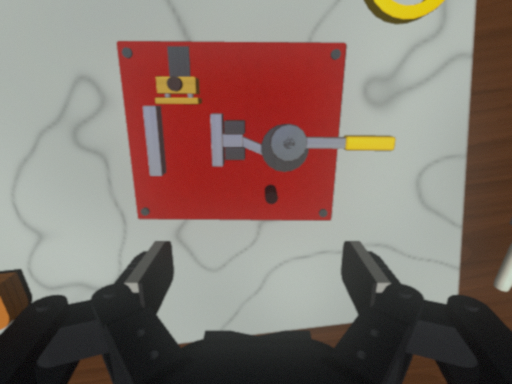

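The wrist view shows the jig: fixed jaw at (153,141), moving jaw (217,140), touch plate (177,100), hub (286,146), grip (369,143).

```bash
cat > j.py <<'E'
from h import *
f=pickle.load(open("w1.pkl","rb"))
hsv=cv2.cvtColor(f["pixels"],cv2.COLOR_RGB2HSV)
def roi_(m,x,y,w,h):
    mm=np.zeros_like(m);mm[y:y+h,x:x+w]=m[y:y+h,x:x+w];return mm
def big(m): return max(cv2.findContours(m,cv2.RETR_EXTERNAL,cv2.CHAIN_APPROX_NONE)[0],key=cv2.contourArea)
def rect(c,z):
    r=cv2.minAreaRect((np.array([ray(f,p,z)[:2] for p in c[:,0]])*1000).astype(np.float32));return np.round(r[0],1),np.round(r[1],1),round(r[2],2)
red=mask(f,(0,150,60),(6,255,255))|mask(f,(172,150,60),(180,255,255))
print("plate",rect(cv2.convexHull(big(red)),.042))
jaw=roi_(255-red,140,103,30,80)&mask(f,(0,0,120),(180,90,255))
c=big(jaw);print("fixed top",cv2.boundingRect(c),rect(c,.060),hsv[141,153],hsv[141,160])
c=big(roi_(255-red,208,108,16,65)&mask(f,(0,0,140),(180,90,255)));print("mov",cv2.boundingRect(c),rect(c,.060))
y=mask(f,(20,120,80),(34,255,255))
c=big(roi_(y,340,130,70,30));print("grip",cv2.boundingRect(c),rect(c,.074))
c=big(roi_(y,150,92,60,18));print("touch",cv2.boundingRect(c),rect(c,.064))
c=big(roi_(255-red,258,120,50,55));print("hub px",cv2.boundingRect(c),ray(f,(286,144),.074))
E
python3 j.py
```

```text
plate (array([ 578.3, -107.8]), array([234.8, 195.4]), 80.93)
fixed top (143, 106, 19, 70) (array([589.5, -23.2]), array([13.5, 73.5]), 80.96) [118  23 158] [ 0 44 70]
mov (210, 114, 12, 53) (array([580.2, -91.3]), array([11.2, 55.2]), 80.97)
grip (345, 136, 50, 14) (array([ 556.3, -248.2]), array([51. , 13.2]), 81.37)
touch (156, 98, 42, 5) (array([627. , -60.2]), array([41.8,  3.9]), 81.35)
hub px (258, 124, 50, 48) [ 0.56762852 -0.16382549  0.074     ]
```

>>> {"op": "move_arm", "data": {"increments": [[-0.3, 0.9, 0, 0.034, 85], [-0.3, 0.9, 0, 0.034, 85], [-0.3, 0.9, 0, 0.034, 85], [-0.3, 0.9, 0, 0.034, 85]]}}

```text
time_s: 1.9
eef_pos: [0.4767, 0.0496, 0.3026]
tool_rot: [-0.001, 0.999, -0.041, -0.001]
ft_force: [-0.0, 0.1, -0.4]
width: 0.995
```

>>> {"op": "move_arm", "data": {"increments": [[-0.3, 0.9, -0.15, 0, 85], [-0.3, 0.9, -0.15, 0, 85], [-0.3, 0.9, -0.15, 0, 85], [-0.3, 0.9, -0.15, 0, 85], [-0.3, 0.9, -0.15, 0, 85], [-0.3, 0.9, -0.15, 0, 85]]}}

```text
time_s: 2.5
eef_pos: [0.4163, 0.2291, 0.2725]
tool_rot: [-0.001, 0.999, -0.04, -0.001]
ft_force: [0.2, -1.3, 0.3]
width: 0.998
```

Run:
```python
from h import *
from bench import manip
s=manip.sense();f=manip.grab_frame("wrist");f=wristcam(f,s);pickle.dump(f,open("w2.pkl","wb"))
print(s["time_s"],s["eef_pos"],s["tool_rot"])
cv2.imwrite("pics/w2.png",f["pixels"][:,:,::-1])
for z in(.07,):
    m=mask(f,(8,90,120),(20,255,255));m[330:]=0
    c=max(cv2.findContours(m,0,cv2.CHAIN_APPROX_NONE)[0],key=cv2.contourArea);print(cv2.boundingRect(c))
    P=(np.array([ray(f,p,z)[:2] for p in c[:,0]])*1000).astype(np.float32);print(cv2.minAreaRect(P))
```

```text
2.5 [0.41631055 0.229137   0.27250126] [-5.76259457e-04  9.99188331e-01 -4.02680868e-02 -9.09586450e-04]
(230, 146, 49, 65)
((417.9930725097656, 230.71340942382812), (45.44149398803711, 63.15446090698242), 88.11058807373047)
```

View pics/w2.png

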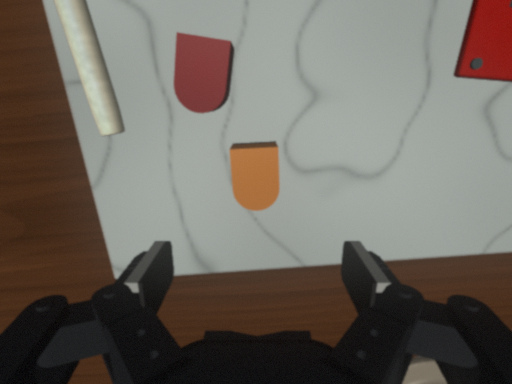

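Tan heel top is at (255,178) in the picture, oxblood well ahead at (203,75). The measured rectangle is 45.4×63.2 mm, which matches the given size. Grasping now, high on the heel so the fingers clear the jaws.

>>> {"op": "move_arm", "data": {"increments": [[0.0085, 0.008, -0.2, 0.022, 85], [0.0085, 0.008, -0.4, 0.022, 85], [0.0085, 0.008, -0.55, 0.022, 85], [0.0085, 0.008, -0.68, 0.022, 85], [0.0085, 0.008, -0.743, 0.022, 85], [0.0085, 0.008, -0.743, 0.022, 85], [0.0085, 0.008, -0.743, 0.022, 30], [0.0085, 0.008, -0.743, 0.022, 30], [0.0085, 0.008, -0.743, 0.022, 30], [0.0085, 0.008, -0.743, 0.022, 30], [0.0085, 0.008, -0.743, 0.022, 30], [0.0085, 0.008, -0.743, 0.022, 30], [0.0085, 0.008, -0.743, 0.022, 30], [0.0085, 0.008, -0.743, 0.022, 30]], "newtons": 40}}

```text
time_s: 3.95
eef_pos: [0.4193, 0.2301, 0.1253]
tool_rot: [-0.001, 1.0, -0.018, 0.001]
ft_force: [-0.5, -2.3, 5.8]
width: 0.526
```

>>> {"op": "move_arm", "data": {"increments": [[0, 0, 0.15, 0, 30], [0, 0, 0.4, 0, 30], [0, 0, 0.4, 0, 30], [0, 0, 0.4, 0, 30]]}}

```text
time_s: 4.35
eef_pos: [0.4195, 0.2302, 0.2063]
tool_rot: [-0.001, 1.0, -0.018, 0.002]
ft_force: [-0.7, -1.4, -1.9]
width: 0.525
```

Run:
```python
from h import *
from bench import manip
s=manip.sense();f=manip.grab_frame("wrist");g=manip.grab_frame("side")
print(s["time_s"],s["eef_pos"],s["tool_rot"],s["ft_force"],s["width"])
a=f["pixels"];b=cv2.resize(g["pixels"][90:190,140:273],(512,384))
cv2.imwrite("pics/w3.png",cv2.resize(np.hstack([a,b])[:,:,::-1],(800,300)))
```

```text
4.35 [0.41946167 0.23021951 0.20633721] [-0.00134177  0.99983804 -0.01784136  0.0019442 ] [-0.68890163 -1.42458222 -1.87444285] 0.5245796664546957
```

View pics/w3.png

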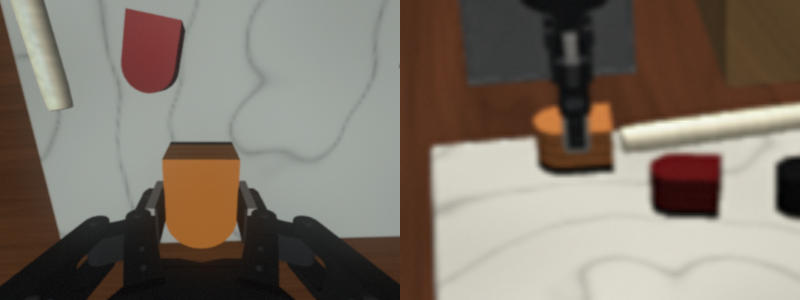

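Grip is good: the heel is upright between the pads and square to them. Carrying it to the channel.

>>> {"op": "move_arm", "data": {"increments": [[0.1, -0.2, 0, -0.03, 30], [0.2, -0.4, 0, -0.058, 30], [0.3, -0.6, 0, -0.058, 30], [0.4, -0.8, 0, -0.058, 30], [0.4, -0.8, 0, -0.058, 30], [0.4, -0.8, 0, -0.058, 30]]}}

```text
time_s: 5.05
eef_pos: [0.4979, 0.069, 0.2027]
tool_rot: [-0.001, 0.997, -0.08, -0.002]
ft_force: [0.0, 1.0, -2.0]
width: 0.526
```

>>> {"op": "move_arm", "data": {"increments": [[0.15, -0.3, 0, 0, 30], [0.3155, -0.617, 0, 0, 30], [0.3155, -0.617, 0, 0, 30], [0.3155, -0.617, 0, 0, 30], [0.3155, -0.617, 0, 0, 30]]}}

```text
time_s: 5.55
eef_pos: [0.5603, -0.0535, 0.2014]
tool_rot: [-0.001, 0.997, -0.08, -0.004]
ft_force: [-0.8, -0.1, -1.5]
width: 0.528
```

Run:
```python
from h import *
from bench import manip
s=manip.sense();f=manip.grab_frame("wrist");f=wristcam(f,s)
print(s["time_s"],s["eef_pos"],s["tool_rot"],np.degrees(2*np.arctan2(s["tool_rot"][2],s["tool_rot"][1])),s["ft_force"],s["width"])
cv2.imwrite("pics/w4.png",f["pixels"][:,:,::-1])
```

```text
5.55 [ 0.56026589 -0.05351464  0.20138029] [-9.96552270e-04  9.96792781e-01 -7.99353940e-02 -3.67314889e-03] -9.169770936376615 [-0.80780462 -0.06055589 -1.53531974] 0.5278211634940199
```

View pics/w4.png

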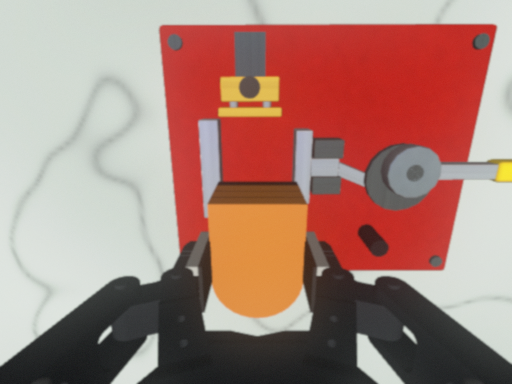

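Run:
```python
from h import *
from bench import manip
s=manip.sense();f=manip.grab_frame("wrist");f=wristcam(f,s)
a=np.radians(-9);ux=np.array([np.cos(a),np.sin(a)]);uy=np.array([-ux[1],ux[0]])
seat=np.array([.5867,-.052])
def J(px,z): p=ray(f,px,z)[:2]-seat;return np.round([p@ux*1000,p@uy*1000],1)
im=f["pixels"].astype(int)
for r in(140,165): print(r,[(c,) for c in range(195,320) if abs(im[r,c]-im[r,c-1]).sum()>60])
for r in(176,190,225): print(r,[(c,) for c in range(195,320) if abs(im[r,c]-im[r,c-1]).sum()>60])
print("jaw inner",J((220,150),.06),J((296,150),.06),"touch face top",J((250,116.5),.064))
print("heel top front edge",J((209,205),.1463),J((307,205),.1463))
print("tcp",(s["eef_pos"][:2]-seat)@ux*1000,(s["eef_pos"][:2]-seat)@uy*1000)
```

```text
140 [(199,), (200,), (201,), (219,), (220,), (222,), (294,), (297,), (298,), (313,), (314,)]
165 [(201,), (202,), (203,), (220,), (221,), (223,), (293,), (296,), (297,)]
176 [(202,), (203,), (220,), (221,), (293,), (295,), (296,), (311,), (312,)]
190 [(203,), (204,), (214,), (215,), (300,), (301,), (302,), (310,), (311,)]
225 [(208,), (307,)]
jaw inner [13.4 21.6] [ 13.3 -33.8] touch face top [37.3 -0.6]
heel top front edge [ 2.8 16.5] [  2.7 -28.2]
tcp -26.235221541107162 -5.001597442816486
```

Heel (mid −5.9 mm) and jaws (mid −6.1 mm) line up. Lowering.

>>> {"op": "move_arm", "data": {"increments": [[0, 0, -0.12, 0, 30], [0, 0, -0.22, 0, 30], [0, 0, -0.28, 0, 30], [0, 0, -0.3, 0, 30], [0, 0, -0.305, 0, 30], [0, 0, -0.305, 0, 30], [0, 0, -0.305, 0, 30]]}}

```text
time_s: 6.35
eef_pos: [0.5605, -0.0526, 0.1418]
tool_rot: [-0.001, 0.997, -0.079, -0.003]
ft_force: [-0.3, 0.1, -1.8]
width: 0.524
```

>>> {"op": "move_arm", "data": {"increments": [[0, 0, -0.005, 0, 30], [0, 0, -0.01, 0, 30], [0, 0, -0.01, 0, 30], [0, 0, -0.01, 0, 30]]}}

```text
time_s: 6.75
eef_pos: [0.5605, -0.0526, 0.1398]
tool_rot: [-0.001, 0.997, -0.079, -0.003]
ft_force: [0.5, -0.1, -1.7]
width: 0.526
```

>>> {"op": "move_arm", "data": {"increments": [[0, 0, -0.006, 0, 30], [0, 0, -0.012, 0, 30], [0, 0, -0.012, 0, 30], [0, 0, -0.012, 0, 30]]}}

```text
time_s: 7.15
eef_pos: [0.5605, -0.0526, 0.1375]
tool_rot: [-0.001, 0.997, -0.079, -0.002]
ft_force: [-0.7, -0.6, 0.0]
width: 0.53
```

>>> {"op": "move_arm", "data": {"increments": [[0.037, -0.006, 0, 0, 30], [0.074, -0.012, 0, 0, 30], [0.111, -0.018, 0, 0, 30], [0.148, -0.0235, 0, 0, 30], [0.148, -0.0235, 0, 0, 30], [0.148, -0.0235, 0, 0, 30]]}}

```text
time_s: 7.75
eef_pos: [0.5906, -0.0574, 0.1375]
tool_rot: [-0.001, 0.997, -0.079, -0.002]
ft_force: [-0.7, -0.0, 0.2]
width: 0.525
```

>>> {"op": "move_arm", "data": {"increments": [[0.01, -0.0016, 0, 0, 30], [0.02, -0.0032, 0, 0, 30], [0.03, -0.0048, 0, 0, 30], [0.03, -0.0048, 0, 0, 30], [0.03, -0.0048, 0, 0, 30]]}}

```text
time_s: 8.25
eef_pos: [0.5968, -0.0584, 0.1375]
tool_rot: [-0.001, 0.997, -0.079, -0.002]
ft_force: [-0.2, 0.1, -0.4]
width: 0.524
```

>>> {"op": "move_arm", "data": {"increments": [[0.005, -0.0008, 0, 0, 30], [0.01, -0.0016, 0, 0, 30], [0.01, -0.0016, 0, 0, 30], [0.01, -0.0016, 0, 0, 30]]}}

```text
time_s: 8.65
eef_pos: [0.5987, -0.0587, 0.1375]
tool_rot: [-0.001, 0.997, -0.079, -0.002]
ft_force: [-1.9, 0.9, 1.5]
width: 0.529
```

>>> {"op": "move_arm", "data": {"increments": [[0.005, -0.0008, 0, 0, 30], [0.005, -0.0008, 0, 0, 30], [0.005, -0.0008, 0, 0, 30]]}}

```text
time_s: 8.95
eef_pos: [0.5994, -0.0588, 0.1375]
tool_rot: [-0.001, 0.997, -0.079, -0.002]
ft_force: [-4.9, 0.2, 4.2]
width: 0.523
```

>>> {"op": "move_arm", "data": {"increments": [[0.005, -0.0008, 0, 0, 30], [0.005, -0.0008, 0, 0, 30], [0.005, -0.0008, 0, 0, 30]]}}

```text
time_s: 9.25
eef_pos: [0.6001, -0.0589, 0.1375]
tool_rot: [-0.001, 0.997, -0.079, -0.003]
ft_force: [-5.3, -0.4, 4.4]
width: 0.533
```

>>> {"op": "move_arm", "data": {"increments": [[0.005, -0.0008, 0, 0, 30], [0.005, -0.0008, 0, 0, 30], [0.005, -0.0008, 0, 0, 30], [0.005, -0.0008, 0, 0, 30]]}}

```text
time_s: 9.65
eef_pos: [0.6006, -0.059, 0.1375]
tool_rot: [-0.001, 0.997, -0.079, -0.003]
ft_force: [-6.6, 0.5, 5.2]
width: 0.527
```

Run:
```python
from h import *
from bench import manip
s=manip.sense();f=manip.grab_frame("wrist");s2=manip.sense()
print(s["time_s"],s["eef_pos"],s["ft_force"],s2["ft_force"],s["width"])
cv2.imwrite("pics/w5.png",f["pixels"][:,:,::-1])
```

```text
9.65 [ 0.60060715 -0.05899848  0.13754403] [-6.60525854  0.5422798   5.18047031] [-6.35258252  1.35542962  4.01053186] 0.5271542814862408
```

View pics/w5.png

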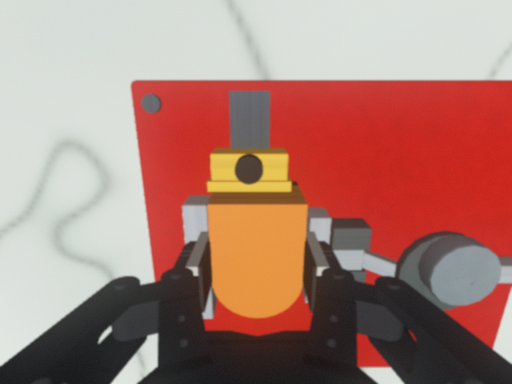

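Stop found: force rises steadily past a TCP x of about 0.5985, at roughly 2 N/mm, and is now 6.6 N. The picture shows the touch plate (250,186) pressed back to its block and the heel square. Easing off most of the spring force, releasing and lifting.

>>> {"op": "move_arm", "data": {"increments": [[-0.007, 0.0011, 0, 0, 30], [-0.007, 0.0011, 0, 0, 30], [-0.007, 0.0011, 0, 0, 65], [-0.007, 0.0011, 0, 0, 65], [-0.007, 0.0011, 0, 0, 65], [-0.007, 0.0011, 0, 0, 65]]}}

```text
time_s: 10.3
eef_pos: [0.5994, -0.0588, 0.1375]
tool_rot: [-0.001, 0.997, -0.079, -0.003]
ft_force: [-0.2, -0.7, -0.3]
width: 0.762
```

>>> {"op": "move_arm", "data": {"increments": [[0, 0, 0.1, 0, 65], [0, 0, 0.3, 0, 65], [0, 0, 0.4, 0, 65], [0, 0, 0.4, 0, 65], [0, 0, 0.4, 0, 65]]}}

```text
time_s: 10.8
eef_pos: [0.5992, -0.0588, 0.2174]
tool_rot: [-0.001, 0.997, -0.079, -0.003]
ft_force: [1.0, -0.1, -0.7]
width: 0.761
```

Run:
```python
from h import *
from bench import manip
s=manip.sense();f=manip.grab_frame("wrist");f=wristcam(f,s);g=manip.grab_frame("side")
pickle.dump(f,open("w6.pkl","wb"))
print(s["time_s"],s["eef_pos"],s["tool_rot"],s["ft_force"],s["width"])
cv2.imwrite("pics/w6.png",f["pixels"][:,:,::-1])
a=np.radians(-9);ux=np.array([np.cos(a),np.sin(a)]);uy=np.array([-ux[1],ux[0]]);seat=np.array([.5867,-.052])
m=mask(f,(8,90,100),(18,255,255));c=max(cv2.findContours(m,0,cv2.CHAIN_APPROX_NONE)[0],key=cv2.contourArea)
P=np.array([ray(f,p,.082)[:2]-seat for p in c[:,0]])*1000
print(cv2.minAreaRect((P@np.c_[ux,uy]).astype(np.float32)))
```

```text
10.8 [ 0.59923497 -0.05878215  0.21736511] [-7.59653866e-04  9.96876946e-01 -7.89076793e-02 -3.05858101e-03] [ 0.96771369 -0.05659267 -0.72679198] 0.7613051584797196
((23.566438674926758, -4.908239364624023), (88.43038940429688, 47.41100311279297), 0.8687216639518738)
```

View pics/w6.png

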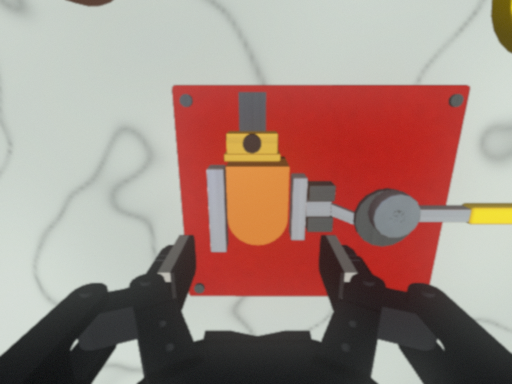

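Heel stays put against the plate (256,200), open grip withdrawn. Planning the lever path.

```bash
cat > arc.py <<'E'
from h import *
a=np.radians(-9);ux=np.array([np.cos(a),np.sin(a)]);uy=np.array([-ux[1],ux[0]])
seat=np.array([.5867,-.052]);piv=np.array([.569,-.165])
def pos(t,d,r=.095):
    c,s=np.cos(t),np.sin(t);return piv+r*(-uy*c-ux*s)+d*(ux*c-uy*s)
if __name__=="__main__":
    f=pickle.load(open("w1.pkl","rb"))
    for z in(.042,.08):
        p=ray(f,(271,194),z)[:2]-piv;print("post",z,np.round([p@ux*1000,p@uy*1000]))
    from bench import manip
    s=manip.sense();print(s["q"],s["eef_pos"])
    print("approach",pos(0,.045)-s["eef_pos"][:2])
    p0=pos(0,.045)
    for d in(.04,.03,.025,.0185): print("d",d,np.round((pos(0,d)-p0)/.2,4))
    q=pos(0,.0185)
    for t in np.arange(0,1.41,.1): print(round(t,2),np.round((pos(t,.0185)-q)/.2,4),"turn",round(-np.degrees(t)/120,4))
E
python3 arc.py
```

```text
post 0.042 [-66.  14.]
post 0.08 [-53.  16.]
[-2.25283315e-01  5.61583231e-01  1.42057374e+00  6.79605234e-04
  1.16854909e+00  1.50326285e+00] [ 0.59873103 -0.05867815  0.21605783]
approach [-1.46328641e-04 -2.07191796e-01]
d 0.04 [-0.0247  0.0039]
d 0.03 [-0.0741  0.0117]
d 0.025 [-0.0988  0.0156]
d 0.0185 [-0.1309  0.0207]
0.0 [0. 0.] turn -0.0
0.1 [-0.0484  0.0007] turn -0.0477
0.2 [-0.0964  0.0063] turn -0.0955
0.3 [-0.1437  0.0166] turn -0.1432
0.4 [-0.1897  0.0315] turn -0.191
0.5 [-0.2339  0.051 ] turn -0.2387
0.6 [-0.2761  0.0748] turn -0.2865
0.7 [-0.3156  0.1027] turn -0.3342
0.8 [-0.3521  0.1344] turn -0.382
0.9 [-0.3853  0.1696] turn -0.4297
1.0 [-0.4148  0.208 ] turn -0.4775
1.1 [-0.4403  0.2491] turn -0.5252
1.2 [-0.4616  0.2925] turn -0.573
1.3 [-0.4785  0.3378] turn -0.6207
1.4 [-0.4907  0.3846] turn -0.6685
```

>>> {"op": "move_arm", "data": {"increments": [[0, -0.25, 0, 0, 0], [0, -0.5, 0, 0, 0], [0, -0.75, 0, 0, 0], [0, -1, 0, 0, 0], [0, -1, 0, 0, 0], [0, -1, 0, 0, 0]]}}

```text
time_s: 11.5
eef_pos: [0.5979, -0.2596, 0.2141]
tool_rot: [-0.002, 0.997, -0.08, -0.006]
ft_force: [0.2, 0.4, -0.7]
width: 0.002
```

>>> {"op": "move_arm", "data": {"increments": [[0, -0.036, -0.2, 0, 0], [0, -0.036, -0.36, 0, 0], [0, -0.036, -0.44, 0, 0], [0, -0.036, -0.46, 0, 0], [0, -0.036, -0.46, 0, 0]]}}

```text
time_s: 12.0
eef_pos: [0.598, -0.2653, 0.1215]
tool_rot: [-0.002, 0.997, -0.079, -0.007]
ft_force: [-0.4, -0.2, 0.2]
width: -0.004
```

Run:
```python
from arc import *
from bench import manip
s=manip.sense();g=manip.grab_frame("side");f=manip.grab_frame("wrist")
p=s["eef_pos"][:2]-piv;print(s["time_s"],s["eef_pos"],s["width"],"jig rel pivot",p@ux,p@uy)
print(np.round((pos(0,.022)-s["eef_pos"][:2])/.2,4))
b=cv2.resize(g["pixels"][190:310,220:380],(512,384))
cv2.imwrite("pics/w7.png",cv2.resize(np.hstack([f["pixels"],b])[:,:,::-1],(800,300)))
```

```text
12.0 [ 0.59798472 -0.26529294  0.1214594 ] -0.003719714401495974 jig rel pivot 0.04431714240808718 -0.0945239549104559
[-0.1106  0.0151]
```

View pics/w7.png

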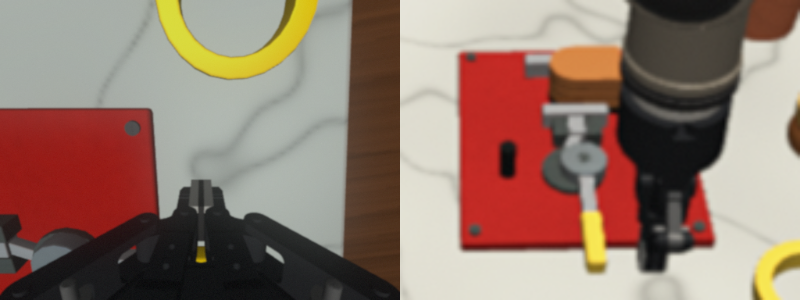

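The fingers are beside the yellow grip (yellow visible just behind the tips at (200,255), lever still open). Moving up to contact, 3 mm higher.

>>> {"op": "move_arm", "data": {"increments": [[-0.04, 0.005, 0.015, 0, 0], [-0.08, 0.011, 0.015, 0, 0], [-0.11, 0.015, 0.015, 0, 0], [-0.11, 0.015, 0.015, 0, 0]]}}

```text
time_s: 12.5
eef_pos: [0.5756, -0.2632, 0.1268]
tool_rot: [-0.002, 0.997, -0.08, -0.005]
ft_force: [0.2, 0.2, 0.5]
width: -0.004
```

>>> {"op": "move_arm", "data": {"increments": [[-0.01, 0.001, 0, 0, 0], [-0.02, 0.003, 0, 0, 0], [-0.02, 0.003, 0, 0, 0]]}}

```text
time_s: 12.8
eef_pos: [0.5717, -0.2629, 0.127]
tool_rot: [-0.001, 0.997, -0.08, -0.005]
ft_force: [0.4, -0.3, -0.1]
width: -0.001
```

>>> {"op": "move_arm", "data": {"increments": [[-0.024, 0, 0, -0.024, 0], [-0.048, 0.0007, 0, -0.048, 0], [-0.072, 0.003, 0, -0.072, 0], [-0.096, 0.006, 0, -0.0955, 0], [-0.12, 0.011, 0, -0.12, 0], [-0.144, 0.0166, 0, -0.143, 0], [-0.144, 0.0166, 0, -0.143, 0]]}}

```text
time_s: 13.5
eef_pos: [0.544, -0.26, 0.1271]
tool_rot: [-0.002, 0.973, -0.229, -0.003]
ft_force: [5.5, -1.4, -3.4]
width: -0.001
```

```bash
cat > st.py <<'E'
from arc import *
from bench import manip
s=manip.sense();p=s["eef_pos"][:2]-piv
yaw=2*np.arctan2(s["tool_rot"][2],s["tool_rot"][1]);t=-(yaw+np.radians(9))
F=s["ft_force"];c,sn=np.cos(t),np.sin(t);b=-uy*c-ux*sn;n=ux*c-uy*sn
print(s["time_s"],"theta tool",t,"r,d",p@b,p@n,"Fn",F[:2]@n,"Fb",F[:2]@b,F, "q6",s["q"][5])
for k in np.arange(t,1.45,.05): print(round(k,3),np.round((pos(k,p@n,p@b)-s["eef_pos"][:2])/.2,4),round(-np.degrees(k-t)/120,4))
E
python3 st.py
```

```text
13.5 theta tool 0.30438543051733685 r,d 0.09614576422928306 0.019906959361520808 Fn 5.508074384831106 Fb -1.1923857926482757 [ 5.46285817 -1.38486384 -3.37169662] q6 1.457917034442368
0.304 [0. 0.] -0.0
0.354 [-0.0236  0.0068] -0.0239
0.404 [-0.0468  0.0148] -0.0477
0.454 [-0.0695  0.024 ] -0.0716
0.504 [-0.0918  0.0343] -0.0955
0.554 [-0.1136  0.0457] -0.1194
0.604 [-0.1347  0.0581] -0.1432
0.654 [-0.1552  0.0716] -0.1671
0.704 [-0.175   0.0861] -0.191
0.754 [-0.1941  0.1016] -0.2149
0.804 [-0.2123  0.118 ] -0.2387
0.854 [-0.2297  0.1353] -0.2626
0.904 [-0.2463  0.1535] -0.2865
0.954 [-0.2618  0.1724] -0.3104
1.004 [-0.2765  0.1921] -0.3342
1.054 [-0.2901  0.2125] -0.3581
1.104 [-0.3027  0.2336] -0.382
1.154 [-0.3142  0.2553] -0.4058
1.204 [-0.3246  0.2775] -0.4297
1.254 [-0.3339  0.3002] -0.4536
1.304 [-0.3421  0.3234] -0.4775
1.354 [-0.3491  0.3469] -0.5013
1.404 [-0.3549  0.3707] -0.5252
```

>>> {"op": "move_arm", "data": {"increments": [[-0.024, 0.007, 0, -0.024, 0], [-0.047, 0.015, 0, -0.048, 0], [-0.07, 0.024, 0, -0.072, 0], [-0.092, 0.034, 0, -0.0955, 0], [-0.1135, 0.046, 0, -0.119, 0], [-0.135, 0.058, 0, -0.143, 0], [-0.155, 0.072, 0, -0.167, 0], [-0.155, 0.072, 0, -0.167, 0]]}}

```text
time_s: 14.3
eef_pos: [0.5147, -0.2471, 0.1273]
tool_rot: [-0.001, 0.919, -0.395, 0.001]
ft_force: [6.9, -6.8, -7.5]
width: -0.0
```

```bash
python3 st.py
```

```text
14.3 theta tool 0.6556515902844314 r,d 0.0958856221737609 0.022254123816083105 Fn 9.679353483921716 Fb -0.36953912019275265 [ 6.92307395 -6.77476864 -7.47387702] q6 1.7981801190472517
0.656 [ 0. -0.] -0.0
0.706 [-0.0202  0.0141] -0.0239
0.756 [-0.0396  0.0292] -0.0477
0.806 [-0.0583  0.0452] -0.0716
0.856 [-0.0761  0.0621] -0.0955
0.906 [-0.0931  0.08  ] -0.1194
0.956 [-0.1092  0.0986] -0.1432
1.006 [-0.1243  0.118 ] -0.1671
1.056 [-0.1384  0.1382] -0.191
1.106 [-0.1515  0.159 ] -0.2149
1.156 [-0.1635  0.1805] -0.2387
1.206 [-0.1745  0.2025] -0.2626
1.256 [-0.1843  0.2251] -0.2865
1.306 [-0.193   0.2481] -0.3104
1.356 [-0.2005  0.2715] -0.3342
1.406 [-0.2069  0.2953] -0.3581
```

>>> {"op": "move_arm", "data": {"increments": [[-0.02, 0.014, 0, -0.024, 0], [-0.04, 0.029, 0, -0.048, 0], [-0.058, 0.045, 0, -0.072, 0], [-0.076, 0.062, 0, -0.0955, 0], [-0.093, 0.08, 0, -0.119, 0], [-0.109, 0.0985, 0, -0.143, 0], [-0.124, 0.118, 0, -0.167, 0], [-0.138, 0.138, 0, -0.191, 0], [-0.138, 0.138, 0, -0.191, 0]]}}

```text
time_s: 15.2
eef_pos: [0.4877, -0.2204, 0.1273]
tool_rot: [-0.001, 0.821, -0.57, 0.002]
ft_force: [2.5, -5.4, -3.7]
width: -0.005
```

```bash
python3 st.py
```

```text
15.2 theta tool 1.0569079352386226 r,d 0.09555237603392223 0.023552083302620652 Fn 5.927672972055263 Fb -0.4987296530719193 [ 2.53776962 -5.38012672 -3.6952854 ] q6 2.2150230164896105
1.057 [0. 0.] -0.0
1.107 [-0.0133  0.0207] -0.0239
1.157 [-0.0256  0.042 ] -0.0477
1.207 [-0.0369  0.0639] -0.0716
1.257 [-0.047   0.0863] -0.0955
1.307 [-0.0559  0.1092] -0.1194
1.357 [-0.0638  0.1325] -0.1432
1.407 [-0.0704  0.1562] -0.1671
```

Force is falling towards centre; continuing past it.

>>> {"op": "move_arm", "data": {"increments": [[-0.013, 0.021, 0, -0.024, 0], [-0.0255, 0.042, 0, -0.048, 0], [-0.037, 0.064, 0, -0.072, 0], [-0.047, 0.086, 0, -0.0955, 0], [-0.056, 0.109, 0, -0.119, 0], [-0.06, 0.121, 0, -0.13, 0], [-0.06, 0.121, 0, -0.13, 0]]}}

```text
time_s: 15.9
eef_pos: [0.4756, -0.1959, 0.1272]
tool_rot: [-0.0, 0.737, -0.676, 0.002]
ft_force: [-0.1, -0.4, -0.0]
width: 0.004
```

```bash
python3 st.py
python3 - <<'E'
from h import *
from bench import manip
g=manip.grab_frame("side");b=cv2.resize(g["pixels"][190:310,220:380],(512,384))
cv2.imwrite("pics/w8.png",b[:,:,::-1])
E
```

```text
15.9 theta tool 1.3286407128649234 r,d 0.0956637784255255 0.02289165778174601 Fn 0.34507154402378487 Fb 0.15707607287808512 [-0.12718606 -0.35717078 -0.03395702] q6 2.5165719206946306
1.329 [0. 0.] -0.0
1.379 [-0.0071  0.0235] -0.0239
1.429 [-0.0131  0.0474] -0.0477
```

View pics/w8.png

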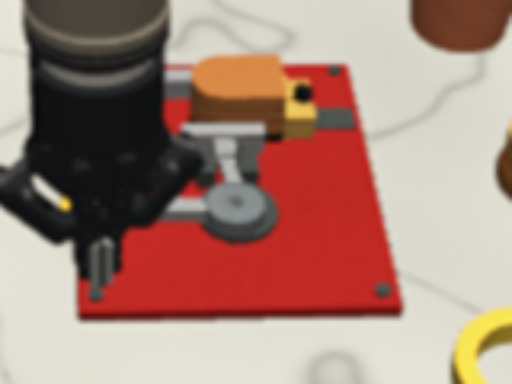

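Force dropped to zero and the bar (185,208) now lies along jig −x: it snapped over. Backing away and lifting for a final look.

>>> {"op": "move_arm", "data": {"increments": [[0, -0.05, 0, 0, 0], [0, -0.1, 0.05, 0, 0], [0, -0.1, 0.3, 0, 0], [0, -0.1, 0.55, 0, 0], [0, -0.1, 0.8, 0, 0], [0, -0.1, 0.8, 0, 0]]}}

```text
time_s: 16.55
eef_pos: [0.4778, -0.2185, 0.2953]
tool_rot: [-0.002, 0.737, -0.676, 0.01]
ft_force: [-0.2, -0.1, -0.8]
width: 0.001
```

>>> {"op": "move_arm", "data": {"increments": [[0.15, 0.1, 0, 0.07, 0], [0.3, 0.2, 0, 0.14, 0], [0.4, 0.35, 0, 0.2, 0], [0.4, 0.5, 0, 0.28, 0], [0.4, 0.5, 0, 0.35, 0], [0.4, 0.5, 0, 0.42, 0], [0.4, 0.5, 0, 0.49, 0], [0.4, 0.5, 0, 0.56, 0], [0.4, 0.5, 0, 0.6, 0], [0.4, 0.5, 0, 0.6, 0]]}}

```text
time_s: 17.55
eef_pos: [0.5579, -0.1194, 0.2955]
tool_rot: [-0.007, 0.993, -0.114, 0.007]
ft_force: [0.6, 0.1, 0.6]
width: -0.002
```

Run:
```python
from arc import *
from bench import manip
s=manip.sense();f=manip.grab_frame("wrist");f=wristcam(f,s)
print(s["time_s"],s["eef_pos"],s["tool_rot"],s["ft_force"])
a=f["pixels"];cv2.imwrite("pics/w9.png",a[:,:,::-1])
def big(m): return max(cv2.findContours(m,0,cv2.CHAIN_APPROX_NONE)[0],key=cv2.contourArea)
def J(px,z): p=ray(f,px,z)[:2]-seat;return np.array([p@ux,p@uy])*1000
y=mask(f,(20,130,80),(34,255,255))
for c in cv2.findContours(y,0,cv2.CHAIN_APPROX_NONE)[0]:
    if cv2.contourArea(c)>100:
        P=np.array([J(p,.074) for p in c[:,0]],np.float32);print("yellow",cv2.boundingRect(c),cv2.minAreaRect(P))
c=big(mask(f,(8,90,180),(18,255,255)));P=np.array([J(p,.082) for p in c[:,0]],np.float32);print("heel top",cv2.boundingRect(c),cv2.minAreaRect(P))
```

```text
17.55 [ 0.5578516  -0.11940196  0.29552023] [-0.00700174  0.99342473 -0.11405577  0.00703967] [0.59984287 0.08515395 0.5922078 ]
yellow (295, 212, 14, 43) ((-81.98966217041016, -112.380615234375), (14.106063842773438, 50.57387161254883), 88.6876220703125)
yellow (167, 102, 42, 24) ((53.12748718261719, -4.354738235473633), (40.852294921875, 20.0643253326416), 89.87039947509766)
yellow (366, 0, 88, 29) ((123.20909881591797, -211.8331756591797), (75.4847183227539, 21.905792236328125), 85.60311126708984)
heel top (160, 124, 51, 65) ((10.887149810791016, -1.007547378540039), (45.74503707885742, 62.99229049682617), 89.8778305053711)
```

View pics/w9.png

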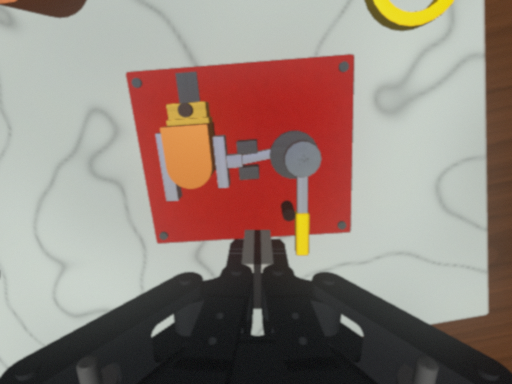

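The last picture shows the lever shut beside its post (grip at (302,234)). The heel is square between the jaws at (188,156) and against the stop, and the arm is clear.

```bash
python3 -c "
from bench import manip
print(manip.job_done(), manip.sense()['time_s'])"
```

```text
the job is handed in; nothing more can be done
the job is handed in; nothing more can be done
```

The tan heel is clamped in the red jig, home against the brass stop, and I handed the job in at about 17.6 s of the 64 s allowed.

- **Pushing home:** I gripped the heel high, lowered it square into the channel and pushed it along. The buffer rise gave away the stop's setting. The highest push was about 6.6 N, well under the 18 N that would shift it. I eased off most of that force before letting go.
- **Lever:** I pushed near the grip's end with the fingers shut, following the arc. The push read between moves was about 10 N at most (about 12 N with the vertical part), below the 24 N limit. It fell to zero as the lever snapped past centre.
- **Last checks (wrist camera):**
  - The heel is square to the jig within about 0.2°. Its front is about 42 mm from seat; the push put home at about 41 to 42 mm, so they agree within camera accuracy.
  - The lever is shut along the jig's −x beside its post.
  - The arm is clear of everything, with about 0 N on the wrist.
- **Not checked:** I could not see the touch plate's front under the heel after clamping, so its 4 mm travel is inferred from force and position. I did not photograph the black and dark red heels again at the end, but the arm made no move near them that could touch them.

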